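Feel a pump shaft's end float, set it to mid float and clamp it

ROBOT

A 6-joint arm with a two-finger parallel gripper is mounted at the origin on the work surface. World frame = base frame: x ahead of the robot, y to its left, z up, the work surface at z = 0. Lengths are in m, angles in rad, forces in N, time in s.
With the tool pointing down it reaches from about 0.25 to 0.8 m from the base axis. Payload 8.5 kg.
Tool frame: the origin (TCP) lies between the finger pads; the fingertips stand arm.nose_length ahead of it and the grasp point (between the pads) lies 3 mm ahead of it (arm.nose_length is the distance from the TCP to the fingertips, in m); z points along the fingers, y is the direction in which the jaws open and shut (so a half turn about z gives the same grasp; the last joint's range is limited). The gripper opens to 85 mm and grips with 20 to 120 N. Pads are 22 mm wide; open, the fingers measure 114 mm over their backs; the gripper's body (76 mm by 85 mm) begins 54 mm behind the grasp point. The pads swing forward as they close: fully open they stand 13 mm farther back than shut.
Start: joints at [-1.111, 0.238, -0.013, 1.319, 0, 1.571], TCP at [0.233, -0.47, 0.253] pointing down, gripper open.
Joint ranges: [-2.66, 2.66], [-1.03, 1.9], [-1.14, 1.46], [-1.82, 2.27], [-1.45, 1.34], [-3.14, 3.14]. Speed limits (rad/s): [2.22, 2.22, 2.79, 3.14, 3.14, 3.14].

INTERFACE

Orientations are given as a unit quaternion [w, x, y, z].
In Python, from rig import arm gives the robot as it stands.
- The arm moves only by the tool servo_tool, never from a script. Its argument "increments" is a list of rows, each a list of 2 entries, a list of its own where there are three numbers: the shift along the tool's x, y, z each as a share of 0.4 m, from -1 to 1, then the turn, a rotation vector about the tool's x, y, z each as a share of 0.5 rad, from -1 to 1. In form: [[[dx, dy, dz], [wx, wy, wz]], ...]. A call has 1 to 12 rows; each row shifts and turns the commanded pose from where the row before left it, along the tool's axes as they then stand; what a row does not reach is not made up. A row lasts 1/10 s, in which the tool goes at most 50 mm and 8.59 degrees, less where a joint would pass 70% of its speed; a pose out of reach is approached as far as the arm can. A call with a number of a shift or a turn outside -1 to 1 is refused whole. A call with a gripper value outside its range is refused whole. "hand" is the closure, from -1 (fully open) to 1 (shut), set as the call begins (left out, the last holds). The fingers move at their own pace and stop on an object; the grip force is fixed at half the most. Time passes only in rows, so rows that do not move let the fingers close. It gives the time, the measured TCP pose, the force and the opening at its end, in the units of the state.
- arm.observe(): the state, without advancing time (a new reading comes with each control period).
- arm.camera(name): name is "side" or "top"; returns the picture (384x512x3 uint8, red, green, blue); there is no depth.
- arm.camera_params(name): a dict with "vertical_fov" (degrees; the focal length in pixels is half the picture's height over the tangent of half this angle, whatever the lens; pixels are square), "cx", "cy" (the principal point, pixels), "world_from_camera" (4x4, takes a point from camera to world coordinates). Camera axes: x right, y down, z forward; pixel columns grow to the right and rows downward; lengths in m; the calibration is good to about 2 mm. A picture is of the moment at which its call begins. camera_params takes no time and is no camera call.
- arm.job_done(): hands the job in, once; it reports no verdict.
The state is a dict: "clock": time; "joint_pos": joint angles; "dq": joint speeds; "joint_torque": joint torques, N m; "tcp_pos": TCP position; "eef_rot": TCP orientation; "force": force on the tool from outside, world axes, zero at the start; "torque": the same for the moment, N m; "opening": finger opening in m.
Only numpy, scipy, OpenCV 4.12 (cv2) and the standard library are available. Lean on these libraries where they do the work, as an engineer would, in place of code of your own. Each camera call takes 0.05 s, during which the arm holds its last target.

TASK

Feel the end float of the rainwater pump's shaft: push it in by its square end until it bears on its inner stop, then pull it out until it bears on its outer stop, pressing just firmly enough on each to be sure of it (about 5 to 8 N, never as much as 20 N). Leave the shaft half-way between the two stops, let go of it, and then swing the clamp lever on top of the pump fully over. Leave the other things on the bench where they are.

Things in the scene. Friction and masses are not known exactly. Their poses are not given: they have to be found in the camera images.
- pump: grey pump head bolted to the bench: 150 x 120 mm foot, barrel 90 mm across and 100 mm long (top 130 mm above the bench), a 120 mm disc at its rear end. Origin: under its middle, on the bench. Its x axis runs level along the shaft, from the square end into the pump (away from the robot); z is up. The shaft axis is 85 mm above the bench.
- shaft: steel shaft, 22 mm thick, ending in front of the pump in a square block to hold it by: 36 mm along the shaft, 30 mm wide between upright sides, 34 mm high. Origin: centre of the block, on the shaft axis, 90 to 140 mm to pump -x of the pump origin; axes parallel to the pump's. It only slides along its axis, its seal drags with about 2 N, and it stays where it is left.
- gland (a point): centre of the front face of the steel collar (52 mm across) where the shaft enters the pump, on the shaft axis. Fixed. The two stops are hidden in the barrel behind it; where they lie and how far apart the shaft can move between them (19 to 34 mm) differs each time, shows nowhere and can only be felt. They are very slightly springy.
- lever (a joint): angle of the clamp lever, rad: 0 = open, pointing to the pump's +y (left, seen from the shaft's square end), grows as it swings to the pump's +x (clockwise from above), up to its stop at 1.25 = fully over. It turns stiffly (about 2 N at its grip) and stays where it is left.
- lever_grip (a point): middle of the upright round black grip at the lever's end: 18 mm thick, free for 36 mm of height (149 to 185 mm above the bench), this point 167 mm above the bench and 75 mm from the pivot.
- lever_pivot (a point): point on the lever's upright pivot axis, at the same height as lever_grip, over the barrel (10 mm to pump +x of the pump's origin).
- c_clamp: bystander: blue C-clamp lying flat, 150 mm long, 20 mm high; origin under its middle
- bracket: bystander: aluminium angle bracket, 60 x 35 mm, 60 mm high; origin under its middle
- tray: bystander: white plastic tray, 160 x 220 x 35 mm; origin under its middle
- mug: bystander: stainless steel mug, 72 mm across, 75 mm high; origin under its middle
- wrench: bystander: wrench lying flat, 170 mm long
- screwdriver: bystander: screwdriver lying down, 180 mm long
- gear: bystander: spare steel gear lying flat, 70 mm across, 22 mm high; origin under its middle

How it is judged:
By the outcome, as a careful person would: the job done as asked, in the order asked, and still so for the second after the job is handed in, with the robot touching nothing.
It also fails if it takes over 58 s, if anything falls off the work surface, if the arm or the gripper's body presses on something with over 40 N, if the wrist force passes 120 N, or if a joint passes its speed limit or range.

## Working session

There is one attempt and no reset: what is moved stays moved. The work goes in short steps, Python scripts to look and compute and a tool call to move; the robot and the scene stay as the last step left them, time stands still between calls to the robot, and variables do not carry over. Pictures are saved under pics/ and viewed, and the job is handed in when it is done.

Besides the shell and the picture viewer there is one more tool, called after "Request:" as name(argument=value, ...), one argument or row to a line, values as JSON. servo_tool: Moves the arm, as the interface text tells. Shift numbers are shares of 0.4 m and turn numbers shares of 0.5 rad, none past 1 either way. Its arguments: {"type":"object","properties":{"increments":{"type":"array","items":{"type":"array"}},"hand":{"type":"number"}},"required":["increments"]}

```bash
mkdir -p pics; ls; python3 - <<'E'
from rig import arm
import cv2
print(arm.observe()); print(arm.nose_length)
for n in("side","top"):
    p=arm.camera_params(n); print(n,p)
    cv2.imwrite(f"pics/{n}0.png",cv2.cvtColor(arm.camera(n),cv2.COLOR_RGB2BGR))
E
```

```text
pics
{'clock': 0.0, 'joint_pos': array([-1.11098848e+00,  2.38742864e-01, -1.42350659e-02,  1.31918929e+00,
        5.65617370e-06,  1.57079336e+00]), 'dq': array([-0.00030112,  0.00018473, -0.00034753,  0.00129929, -0.00032945,
       -0.00060005]), 'joint_torque': array([ 4.27135128e-04, -5.38775969e+01,  3.46439910e+01,  1.82087399e-02,
        7.54934717e-06,  1.36747070e-05]), 'tcp_pos': array([ 0.23281856, -0.47013794,  0.25270496]), 'eef_rot': array([-6.68053660e-04,  9.73687727e-01,  2.27885367e-01, -1.53447074e-04]), 'force': array([ 0.20477755, -0.52242183,  0.76279966]), 'torque': array([-0.03923581,  0.05415108,  0.02186594]), 'opening': 0.08541025988995728}
0.022
side {'vertical_fov': 53.85146219501479, 'cx': 252.5515423635906, 'cy': 194.39051911332075, 'world_from_camera': array([[-0.9961093 , -0.05871863,  0.06571441,  0.48766622],
       [-0.08766732,  0.58423669, -0.80683451,  1.19842507],
       [ 0.00898345, -0.80945637, -0.5871113 ,  0.98833761],
       [ 0.        ,  0.        ,  0.        ,  1.        ]])}
top {'vertical_fov': 50.55872544892897, 'cx': 254.77352009888764, 'cy': 189.76554335373484, 'world_from_camera': array([[ 0.02309822, -0.98207754,  0.18705659,  0.35770029],
       [-0.99966241, -0.02491533, -0.00736869,  0.01378342],
       [ 0.0118972 , -0.18682324, -0.9823215 ,  1.31304868],
       [ 0.        ,  0.        ,  0.        ,  1.        ]])}
```

View pics/side0.png

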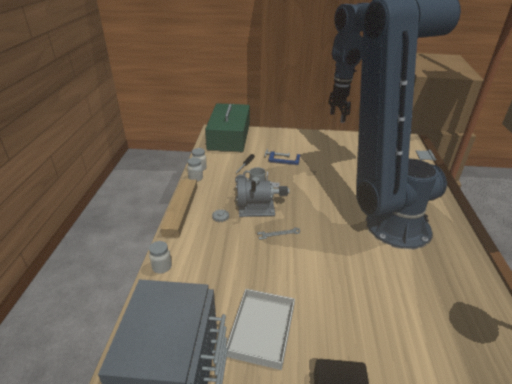

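View pics/top0.png

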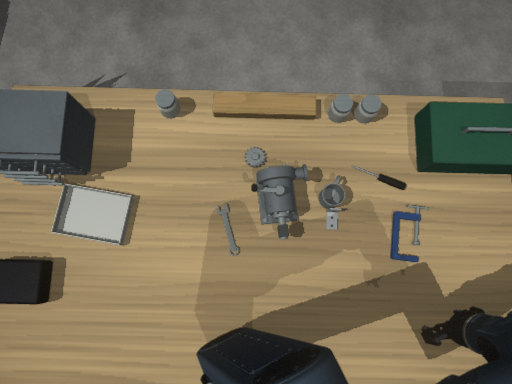

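```bash
python3 - <<'E'
import cv2
a=cv2.imread("pics/top0.png")[140:250,220:370]; cv2.imwrite("pics/topz.png",cv2.resize(a,(750,550),interpolation=cv2.INTER_CUBIC))
a=cv2.imread("pics/side0.png")[140:250,200:350]; cv2.imwrite("pics/sidez.png",cv2.resize(a,(750,550),interpolation=cv2.INTER_CUBIC))
E
```

```text
(no output)
```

View pics/topz.png

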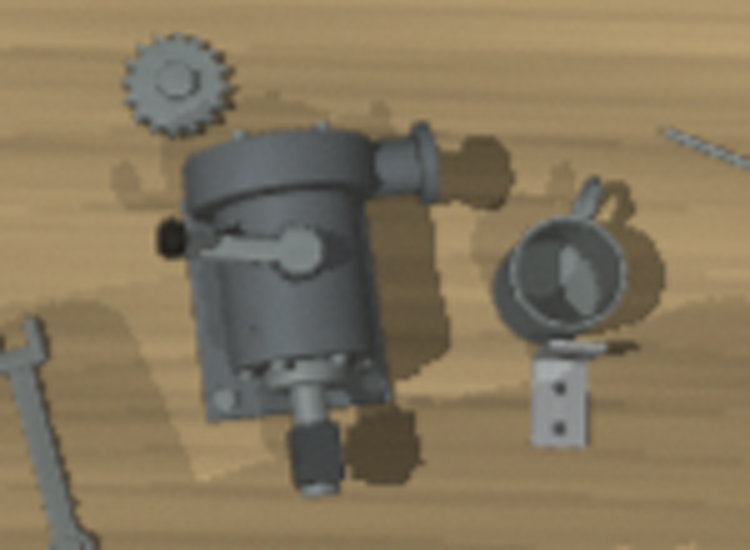

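View pics/sidez.png

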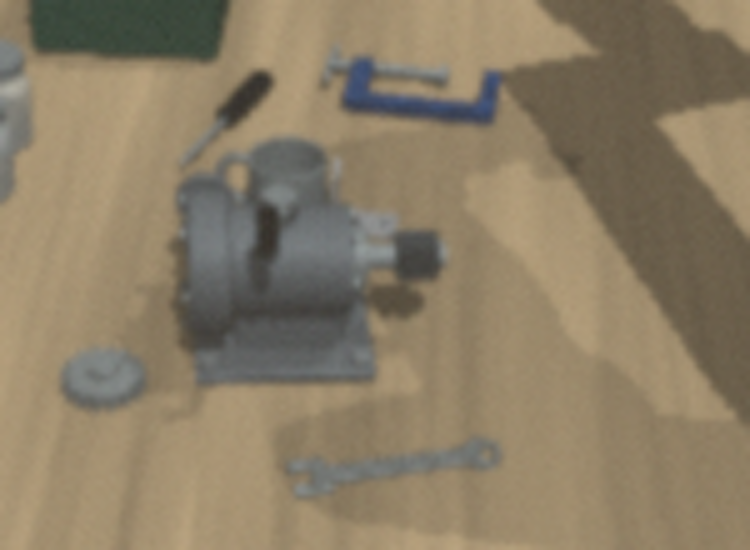

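```bash
cat > h.py <<'E'
import numpy as np
from rig import arm
def ray(n,u,v):
    p=arm.camera_params(n);f=192/np.tan(np.radians(p["vertical_fov"]/2));T=p["world_from_camera"]
    return T[:3,3],T[:3,:3]@np.array([(u-p["cx"])/f,(v-p["cy"])/f,1])
def onz(n,u,v,z):
    o,d=ray(n,u,v);return o+d*(z-o[2])/d[2]
def tri(a,b):
    (o,d),(q,e)=ray("top",*a),ray("side",*b)
    s=np.linalg.lstsq(np.c_[d,-e],q-o,rcond=None)[0]
    A,B=o+s[0]*d,q+s[1]*e
    return (A+B)/2,np.linalg.norm(A-B)
def proj(n,P):
    p=arm.camera_params(n);f=192/np.tan(np.radians(p["vertical_fov"]/2));T=p["world_from_camera"]
    c=T[:3,:3].T@(np.array(P)-T[:3,3]);return p["cx"]+f*c[0]/c[2],p["cy"]+f*c[1]/c[2]
E
python3 - <<'E'
from h import *
np.set_printoptions(precision=4,suppress=True)
zt=lambda u,v:(220+(u+.5)/5-.5,140+(v+.5)/5-.5)
zs=lambda u,v:(200+(u+.5)/5-.5,140+(v+.5)/5-.5)
for nm,u,v,z in [("blk TL",292,428,.102),("blk TR",338,421,.102),("blk BL",298,486,.102),("blk BR",343,484,.102),("hub",300,250,.15),("grip top",172,238,.185),("foot FL",210,420,.01),("foot FR",392,400,.01),("foot L",195,300,.01),("shaft at gland",308,388,.096),("bolt end",320,490,.085)]:
    print(nm,onz("top",*zt(u,v),z))
print("grip",tri(zt(172,238),zs(266,207)))
for z in (.085,.102,.068):print("side blk", [onz("side",*zs(*q),z) for q in((397,232),(440,232),(397,278),(440,278))])
E
```

```text
blk TL [ 0.4824 -0.0671  0.102 ]
blk TR [ 0.4873 -0.0945  0.102 ]
blk BL [ 0.448  -0.0711  0.102 ]
blk BR [ 0.4499 -0.0978  0.102 ]
hub [ 0.5815 -0.0673  0.15  ]
grip top [0.5798 0.0077 0.185 ]
foot FL [ 0.4958 -0.0205  0.01  ]
foot FR [ 0.5115 -0.1375  0.01  ]
foot L [ 0.5736 -0.0092  0.01  ]
shaft at gland [ 0.5074 -0.0768  0.096 ]
bolt end [ 0.4472 -0.0856  0.085 ]
grip (array([0.5822, 0.0076, 0.1843]), np.float64(0.004316013326908001))
side blk [array([ 0.4834, -0.1139,  0.085 ]), array([ 0.4474, -0.1176,  0.085 ]), array([ 0.4814, -0.0481,  0.085 ]), array([ 0.4466, -0.0516,  0.085 ])]
side blk [array([ 0.4835, -0.0892,  0.102 ]), array([ 0.4482, -0.0928,  0.102 ]), array([ 0.4815, -0.0247,  0.102 ]), array([ 0.4473, -0.0281,  0.102 ])]
side blk [array([ 0.4833, -0.1386,  0.068 ]), array([ 0.4466, -0.1423,  0.068 ]), array([ 0.4812, -0.0716,  0.068 ]), array([ 0.4458, -0.0752,  0.068 ])]
```

Request:
servo_tool(
  increments=[
    [[0.08, -0.05, 0], [0, 0, 0]],
    [[0.08, -0.05, 0], [0, 0, 0]],
    [[0.08, -0.05, 0], [0, 0, 0]],
    [[0.08, -0.05, 0], [0, 0, 0]],
    [[0.08, -0.05, 0], [0, 0, 0]],
    [[0.08, -0.05, 0], [0, 0, 0]],
    [[0.08, -0.05, 0], [0, 0, 0]],
    [[0.08, -0.05, 0], [0, 0, 0]],
    [[0.08, -0.05, 0], [0, 0, 0]],
    [[0.08, -0.05, 0], [0, 0, 0]],
    [[0.08, -0.05, 0], [0, 0, 0]],
    [[0.08, -0.05, 0], [0, 0, 0]],
  ],
  hand=-1,
)

```text
clock: 1.3
tcp_pos: [0.471, -0.0834, 0.2531]
eef_rot: [-0.0, 0.974, 0.228, -0.0]
force: [0.5, -0.8, 0.1]
opening: 0.0855
```

Request:
servo_tool(
  increments=[
    [[0, 0, 0], [0, 0, 0.22]],
    [[0, 0, 0], [0, 0, 0.22]],
    [[0, 0, 0], [0, 0, 0.214]],
    [[0, 0, 0], [0, 0, 0]],
    [[0, 0, 0], [0, 0, 0]],
  ],
)

```text
clock: 1.8
tcp_pos: [0.4704, -0.085, 0.2531]
eef_rot: [-0.0, 0.998, 0.068, -0.0]
force: [0.2, 0.2, 0.5]
opening: 0.0855
```

```bash
cat >> h.py <<'E'
from scipy.spatial.transform import Rotation as R
PY=0.133
def st():
    s=arm.observe();q=s["eef_rot"];r=R.from_quat([q[1],q[2],q[3],q[0]]).as_matrix()
    ax=np.array([np.cos(PY),np.sin(PY)]);
    print("t %.2f"%s["clock"],"tcp",s["tcp_pos"].round(4),"toolx ang %.4f"%np.arctan2(r[1,0],r[0,0]),"tilt",r[:2,2].round(4),"F",s["force"].round(2),"Fax %.2f"%(s["force"][:2]@ax),"s %.4f"%(s["tcp_pos"][:2]@ax),"open %.4f"%s["opening"])
    return s,r
def need(P):
    s,r=st();print("tool-frame shift shares",(r.T@(np.array(P)-s["tcp_pos"])/.4).round(4))
E
python3 - <<'E'
from h import *
need([.467,-.0826,.095])
E
```

```text
t 1.80 tcp [ 0.4704 -0.085   0.2531] toolx ang 0.1359 tilt [-0.0005  0.0001] F [0.19 0.22 0.49] Fax 0.21 s 0.4550 open 0.0855
tool-frame shift shares [-0.0075 -0.0069  0.3953]
```

Request:
servo_tool(
  increments=[
    [[-0.0075, -0.007, 0.05], [0, 0, 0]],
    [[0, 0, 0.05], [0, 0, 0]],
    [[0, 0, 0.05], [0, 0, 0]],
    [[0, 0, 0.05], [0, 0, 0]],
    [[0, 0, 0.05], [0, 0, 0]],
    [[0, 0, 0.05], [0, 0, 0]],
    [[0, 0, 0.05], [0, 0, 0]],
    [[0, 0, 0.045], [0, 0, 0]],
    [[0, 0, 0], [0, 0, 0]],
    [[0, 0, 0], [0, 0, 0]],
  ],
)

```text
clock: 2.8
tcp_pos: [0.4671, -0.0827, 0.0955]
eef_rot: [-0.0, 0.998, 0.067, -0.0]
force: [-0.1, -0.2, 0.8]
opening: 0.0854
```

```bash
python3 - <<'E'
from h import *
import cv2
st()
for n,(x,y) in {"top":(220,140),"side":(200,140)}.items():
    a=cv2.cvtColor(arm.camera(n),cv2.COLOR_RGB2BGR)[y:y+110,x:x+150]; cv2.imwrite(f"pics/{n}1.png",cv2.resize(a,(750,550),interpolation=cv2.INTER_CUBIC))
E
```

```text
t 2.80 tcp [ 0.4671 -0.0827  0.0955] toolx ang 0.1341 tilt [-0.0006  0.0002] F [-0.11 -0.22  0.79] Fax -0.14 s 0.4520 open 0.0854
```

View pics/top1.png

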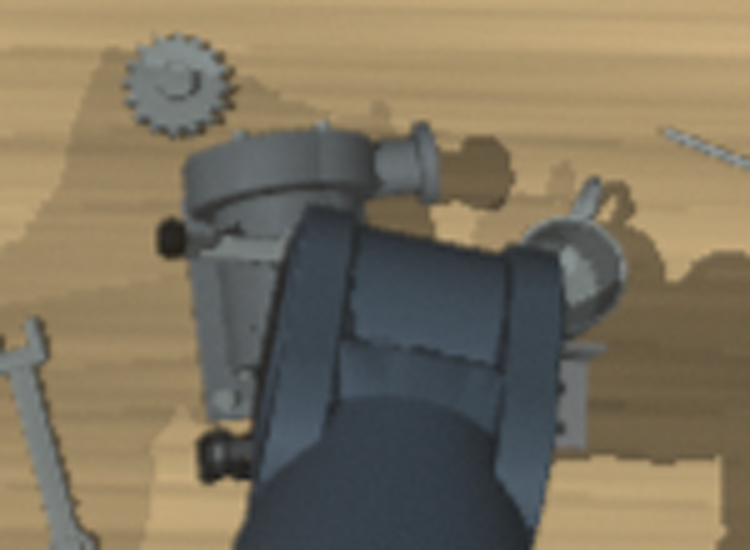

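View pics/side1.png

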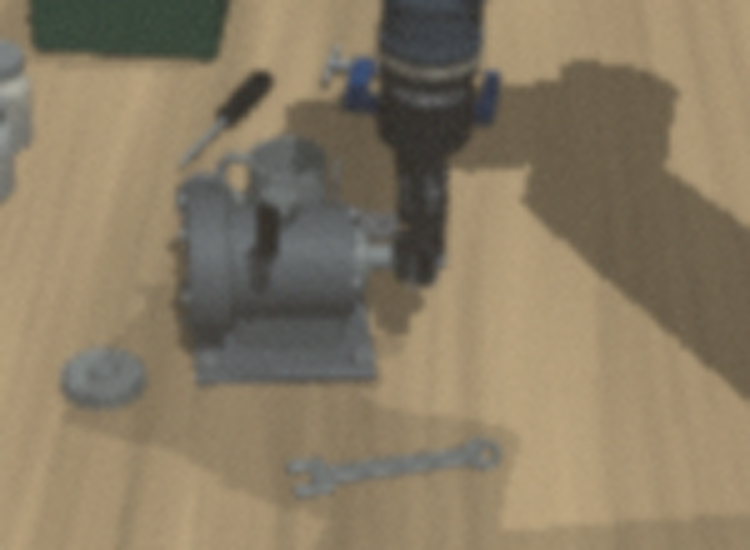

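The fingers straddle the block (side zoom columns 398–440, where the block was), clear of the barrel. Closing.

Request:
servo_tool(
  increments=[
    [[0, 0, 0], [0, 0, 0]],
    [[0, 0, 0], [0, 0, 0]],
    [[0, 0, 0], [0, 0, 0]],
    [[0, 0, 0], [0, 0, 0]],
    [[0, 0, 0], [0, 0, 0]],
    [[0, 0, 0], [0, 0, 0]],
    [[0, 0, 0], [0, 0, 0]],
    [[0, 0, 0], [0, 0, 0]],
  ],
  hand=1,
)

```text
clock: 3.7
tcp_pos: [0.4673, -0.0823, 0.0957]
eef_rot: [-0.0, 0.998, 0.067, 0.0]
force: [-1.4, 1.9, 5.2]
opening: 0.0294
```

```bash
python3 -c "
from h import *
st()"
```

```text
t 3.70 tcp [ 0.4673 -0.0823  0.0957] toolx ang 0.1333 tilt [0.0003 0.0006] F [-1.36  1.89  5.15] Fax -1.10 s 0.4522 open 0.0294
```

Request:
servo_tool(
  increments=[
    [[0.0025, 0, 0], [0, 0, 0]],
    [[0.0025, 0, 0], [0, 0, 0]],
    [[0, 0, 0], [0, 0, 0]],
  ],
)

```text
clock: 4.0
tcp_pos: [0.4693, -0.082, 0.0957]
eef_rot: [-0.0, 0.998, 0.067, 0.0]
force: [-1.8, 2.7, 6.5]
opening: 0.0288
```

```bash
python3 -c "
from h import *
st()"
```

```text
t 4.00 tcp [ 0.4693 -0.082   0.0957] toolx ang 0.1334 tilt [0.0003 0.0006] F [-1.78  2.75  6.49] Fax -1.40 s 0.4542 open 0.0288
```

Request:
servo_tool(
  increments=[
    [[0.0025, 0, 0], [0, 0, 0]],
    [[0, 0, 0], [0, 0, 0]],
  ],
)

```text
clock: 4.2
tcp_pos: [0.4702, -0.0819, 0.0957]
eef_rot: [-0.0, 0.998, 0.067, 0.0]
force: [-2.5, 1.4, 5.9]
opening: 0.029
```

Request:
servo_tool(
  increments=[
    [[0.0025, 0, 0], [0, 0, 0]],
    [[0, 0, 0], [0, 0, 0]],
  ],
)

```text
clock: 4.4
tcp_pos: [0.471, -0.0818, 0.0957]
eef_rot: [-0.0, 0.998, 0.067, -0.0]
force: [-2.5, 1.9, 5.9]
opening: 0.0291
```

Request:
servo_tool(
  increments=[
    [[0.0025, 0, 0], [0, 0, 0]],
    [[0, 0, 0], [0, 0, 0]],
  ],
)

```text
clock: 4.6
tcp_pos: [0.4712, -0.0817, 0.0957]
eef_rot: [-0.0, 0.998, 0.067, -0.001]
force: [-5.2, 1.4, 9.6]
opening: 0.0289
```

Request:
servo_tool(
  increments=[
    [[0, 0, 0], [0, 0, 0]],
    [[0, 0, 0], [0, 0, 0]],
  ],
)

```text
clock: 4.8
tcp_pos: [0.4712, -0.0817, 0.0957]
eef_rot: [-0.0, 0.998, 0.067, -0.001]
force: [-5.7, 0.6, 9.4]
opening: 0.0292
```

```bash
python3 -c "
from h import *
st()"
```

```text
t 4.80 tcp [ 0.4712 -0.0817  0.0957] toolx ang 0.1332 tilt [-0.0013  0.0003] F [-5.68  0.56  9.4 ] Fax -5.55 s 0.4562 open 0.0292
```

Request:
servo_tool(
  increments=[
    [[0.0012, 0, 0], [0, 0, 0]],
    [[0, 0, 0], [0, 0, 0]],
    [[0, 0, 0], [0, 0, 0]],
  ],
)

```text
clock: 5.1
tcp_pos: [0.4713, -0.0817, 0.0956]
eef_rot: [-0.0, 0.998, 0.066, -0.001]
force: [-7.8, 0.4, 10.3]
opening: 0.0292
```

```bash
python3 -c "
from h import *
st()"
```

```text
t 5.10 tcp [ 0.4713 -0.0817  0.0956] toolx ang 0.1331 tilt [-0.0021  0.0001] F [-7.78  0.38 10.33] Fax -7.66 s 0.4563 open 0.0292
```

Request:
servo_tool(
  increments=[
    [[-0.005, 0, 0], [0, 0, 0]],
    [[-0.005, 0, 0], [0, 0, 0]],
    [[-0.005, 0, 0], [0, 0, 0]],
    [[-0.005, 0, 0], [0, 0, 0]],
    [[-0.005, 0, 0], [0, 0, 0]],
    [[-0.005, 0, 0], [0, 0, 0]],
    [[-0.005, 0, 0], [0, 0, 0]],
    [[-0.005, 0, 0], [0, 0, 0]],
    [[0, 0, 0], [0, 0, 0]],
    [[0, 0, 0], [0, 0, 0]],
  ],
)

```text
clock: 6.1
tcp_pos: [0.4569, -0.0838, 0.0956]
eef_rot: [-0.0, 0.998, 0.067, 0.0]
force: [-0.2, 4.0, 7.3]
opening: 0.0293
```

```bash
python3 -c "
from h import *
st()"
```

```text
t 6.10 tcp [ 0.4569 -0.0838  0.0956] toolx ang 0.1331 tilt [0.0005 0.0005] F [-0.21  3.98  7.3 ] Fax 0.32 s 0.4417 open 0.0293
```

Request:
servo_tool(
  increments=[
    [[-0.0025, 0, 0], [0, 0, 0]],
    [[-0.0025, 0, 0], [0, 0, 0]],
    [[-0.0025, 0, 0], [0, 0, 0]],
    [[0, 0, 0], [0, 0, 0]],
  ],
)

```text
clock: 6.5
tcp_pos: [0.4541, -0.0842, 0.0956]
eef_rot: [-0.0, 0.998, 0.067, 0.0]
force: [0.2, 3.5, 5.3]
opening: 0.0291
```

Request:
servo_tool(
  increments=[
    [[-0.0025, 0, 0], [0, 0, 0]],
    [[0, 0, 0], [0, 0, 0]],
  ],
)

```text
clock: 6.7
tcp_pos: [0.4531, -0.0843, 0.0956]
eef_rot: [-0.0, 0.998, 0.066, 0.0]
force: [0.0, 3.1, 6.7]
opening: 0.0294
```

Request:
servo_tool(
  increments=[
    [[-0.0025, 0, 0], [0, 0, 0]],
    [[0, 0, 0], [0, 0, 0]],
  ],
)

```text
clock: 6.9
tcp_pos: [0.4521, -0.0845, 0.0956]
eef_rot: [-0.0, 0.998, 0.066, 0.0]
force: [0.6, 3.8, 5.8]
opening: 0.029
```

```bash
python3 - <<'E'
from h import *
import cv2
st()
for n,(x,y) in {"side":(200,140)}.items():
    a=cv2.cvtColor(arm.camera(n),cv2.COLOR_RGB2BGR)[y:y+110,x:x+150]; cv2.imwrite(f"pics/{n}2.png",cv2.resize(a,(750,550),interpolation=cv2.INTER_CUBIC))
E
```

```text
t 6.90 tcp [ 0.4521 -0.0845  0.0956] toolx ang 0.1331 tilt [0.0009 0.0005] F [0.63 3.8  5.84] Fax 1.12 s 0.4370 open 0.0290
```

View pics/side2.png

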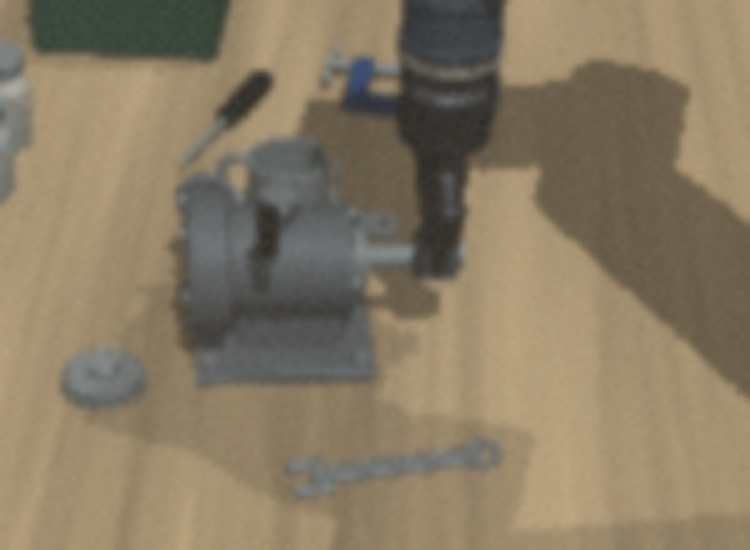

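The shaft is following: its bright part now runs from column 360 to 412, and the fingers are still on the block. I'll keep pulling in small steps.

Request:
servo_tool(
  increments=[
    [[-0.0025, 0, 0], [0, 0, 0]],
    [[0, 0, 0], [0, 0, 0]],
  ],
)

```text
clock: 7.15
tcp_pos: [0.4512, -0.0846, 0.0957]
eef_rot: [-0.0, 0.998, 0.067, 0.001]
force: [1.5, 2.6, 5.9]
opening: 0.0292
```

Request:
servo_tool(
  increments=[
    [[-0.0025, 0, 0], [0, 0, 0]],
    [[0, 0, 0], [0, 0, 0]],
  ],
)

```text
clock: 7.35
tcp_pos: [0.4502, -0.0847, 0.0956]
eef_rot: [-0.0, 0.998, 0.067, 0.0]
force: [1.4, 2.4, 6.8]
opening: 0.029
```

Request:
servo_tool(
  increments=[
    [[-0.0025, 0, 0], [0, 0, 0]],
    [[0, 0, 0], [0, 0, 0]],
  ],
)

```text
clock: 7.55
tcp_pos: [0.4492, -0.0849, 0.0956]
eef_rot: [-0.0, 0.998, 0.066, 0.001]
force: [1.7, 3.6, 5.4]
opening: 0.0289
```

Request:
servo_tool(
  increments=[
    [[-0.0025, 0, 0], [0, 0, 0]],
    [[0, 0, 0], [0, 0, 0]],
  ],
)

```text
clock: 7.75
tcp_pos: [0.4489, -0.0849, 0.0957]
eef_rot: [-0.0, 0.998, 0.067, 0.001]
force: [3.6, 5.1, 2.9]
opening: 0.0293
```

Moved only 0.3 mm and the force is rising, so this looks like the outer stop. I'll press a little more to be sure.

Request:
servo_tool(
  increments=[
    [[-0.0015, 0, 0], [0, 0, 0]],
    [[0, 0, 0], [0, 0, 0]],
    [[0, 0, 0], [0, 0, 0]],
  ],
)

```text
clock: 8.05
tcp_pos: [0.4488, -0.0849, 0.0957]
eef_rot: [-0.0, 0.998, 0.067, 0.001]
force: [7.1, 5.6, 2.1]
opening: 0.0291
```

```bash
python3 -c "
from h import *
st()"
```

```text
t 8.05 tcp [ 0.4488 -0.0849  0.0957] toolx ang 0.1334 tilt [0.0029 0.0009] F [7.11 5.56 2.15] Fax 7.78 s 0.4336 open 0.0291
```

Request:
servo_tool(
  increments=[
    [[0.005, 0, 0], [0, 0, 0]],
    [[0.005, 0, 0], [0, 0, 0]],
    [[0.005, 0, 0], [0, 0, 0]],
    [[0.005, 0, 0], [0, 0, 0]],
    [[0.005, 0, 0], [0, 0, 0]],
    [[0.005, 0, 0], [0, 0, 0]],
    [[0, 0, 0], [0, 0, 0]],
    [[0, 0, 0], [0, 0, 0]],
  ],
)

```text
clock: 8.85
tcp_pos: [0.4591, -0.0835, 0.0956]
eef_rot: [-0.0, 0.998, 0.066, 0.0]
force: [-1.2, 4.3, 7.8]
opening: 0.0288
```

```bash
python3 -c "
from h import *
st()"
```

```text
t 8.85 tcp [ 0.4591 -0.0835  0.0956] toolx ang 0.1330 tilt [0.0001 0.0004] F [-1.21  4.32  7.82] Fax -0.62 s 0.4440 open 0.0288
```

Request:
servo_tool(
  increments=[
    [[0.0024, 0, 0], [0, 0, 0]],
    [[0, 0, 0], [0, 0, 0]],
    [[0, 0, 0], [0, 0, 0]],
  ],
)

```text
clock: 9.15
tcp_pos: [0.4598, -0.0834, 0.0956]
eef_rot: [-0.0, 0.998, 0.066, -0.0]
force: [-0.3, 4.1, 8.6]
opening: 0.0293
```

```bash
python3 -c "
from h import *
st()"
```

```text
t 9.15 tcp [ 0.4598 -0.0834  0.0956] toolx ang 0.1330 tilt [-0.0003  0.0003] F [-0.26  4.15  8.62] Fax 0.30 s 0.4447 open 0.0293
```

Request:
servo_tool(
  increments=[
    [[0.0007, 0, 0], [0, 0, 0]],
    [[0, 0, 0], [0, 0, 0]],
    [[0, 0, 0], [0, 0, 0]],
  ],
)

```text
clock: 9.45
tcp_pos: [0.46, -0.0833, 0.0956]
eef_rot: [-0.0, 0.998, 0.066, -0.0]
force: [-3.0, 2.8, 9.9]
opening: 0.0293
```

```bash
python3 -c "
from h import *
st()"
```

```text
t 9.45 tcp [ 0.46   -0.0833  0.0956] toolx ang 0.1330 tilt [-0.0004  0.0003] F [-2.96  2.81  9.9 ] Fax -2.56 s 0.4449 open 0.0293
```

Request:
servo_tool(
  increments=[
    [[0, 0, 0], [0, 0, 0]],
    [[0, 0, 0], [0, 0, 0]],
    [[0, 0, 0], [0, 0, 0]],
    [[0, 0, 0], [0, 0, 0]],
    [[0, 0, 0], [0, 0, 0]],
    [[0, 0, 0], [0, 0, 0]],
    [[0, 0, 0], [0, 0, 0]],
    [[0, 0, 0], [0, 0, 0]],
  ],
  hand=-1,
)

```text
clock: 10.25
tcp_pos: [0.4604, -0.0835, 0.0953]
eef_rot: [-0.0, 0.998, 0.066, -0.0]
force: [-0.4, -0.7, -0.1]
opening: 0.0853
```

Request:
servo_tool(
  increments=[
    [[0, 0, -0.05], [0, 0, 0]],
    [[0, 0, -0.05], [0, 0, 0]],
    [[0, 0, -0.05], [0, 0, 0]],
    [[0, 0, -0.05], [0, 0, 0]],
    [[0, 0, -0.05], [0, 0, 0]],
    [[0, 0, -0.05], [0, 0, 0]],
    [[0, 0, -0.05], [0, 0, 0]],
    [[0, 0, -0.05], [0, 0, 0]],
    [[0, 0, 0], [0, 0, 0]],
  ],
)

```text
clock: 11.15
tcp_pos: [0.4615, -0.0837, 0.2576]
eef_rot: [0.0, 0.998, 0.066, 0.002]
force: [0.1, -0.2, -1.0]
opening: 0.0852
```

```bash
python3 -c "
from h import *
st()"
```

```text
t 11.15 tcp [ 0.4615 -0.0837  0.2576] toolx ang 0.1328 tilt [ 0.004  -0.0007] F [ 0.13 -0.2  -0.97] Fax 0.10 s 0.4464 open 0.0852
```

```bash
python3 - <<'E'
from h import *
import cv2
np.set_printoptions(precision=4,suppress=True)
C={}
for n,(x0,x1,y0,y1) in {"top":(246,264,180,196),"side":(245,260,178,200)}.items():
    a=cv2.imread(f"pics/{n}0.png")[y0:y1,x0:x1].max(axis=2)
    print(n);print(a)
    m=(a<60); v,u=np.nonzero(m); C[n]=(u.mean()+x0,v.mean()+y0); print(n,C[n],m.sum(),u.min()+x0,u.max()+x0,v.min()+y0,v.max()+y0)
print(tri(C["top"],C["side"]))
for z in(.149,.167,.175,.185):print(z,onz("top",*C["top"],z),onz("side",*C["side"],z))
for P in([.575,.0074,.149],[.575,.0074,.185],[.582,.0074,.149],[.582,.0074,.185]):print(P,proj("top",P),proj("side",P))
E
```

```text
top
[[140 140 138 134 132 133 133 135 134 133 109  81  78  86  83  75  68  64]
 [134 134 133 133 133 131 131 131 131 133 107  81  72  68  63  57  53  55]
 [154 153 152 154 153 152 152 152 142 136 109  82  65  56  54  54  54  69]
 [169 167 165 168 165 166 145 123  98 123 117 100  74  52  50  50  54  74]
 [170 168 169 170 168 152  99  66  51  73  77  99  90  76  73  62  63  74]
 [165 165 165 166 166 118  59  40  40  38  43  93  96  90  90  86  77  74]
 [165 166 166 165 165 100  45  43  41  40  40  71  83  83  81  90  81  60]
 [167 169 169 169 168  99  45  44  45  42  41  60  79  81  80  82  82  76]
 [168 169 167 167 166  97  42  42  45  41  38  58  79  82  83  81  83  83]
 [166 165 167 167 166 102  44  39  40  38  35  70  84  84  83  84  84 114]
 [167 167 167 167 168 116  56  38  38  36  45  78  86  85 116 125 125 131]
 [168 168 167 168 167 157 126  76  75  83  96  79  85  89 100 105 106 109]
 [165 166 167 166 167 167 161 151 151 152 153 119  99 101  95  91  91  87]
 [165 166 165 165 164 165 165 164 166 165 166 125 101 106  96  91  91  80]
 [166 166 166 166 165 164 164 165 165 165 165 
[... 1857 characters left out ...]
5853 0.0025 0.175 ] [0.5817 0.0253 0.175 ]
0.185 [0.5833 0.0026 0.185 ] [0.5805 0.0397 0.185 ]
[0.575, 0.0074, 0.149] (np.float64(253.93290704099), np.float64(191.21618380193308)) (np.float64(255.11059450043632), np.float64(188.80571785896666))
[0.575, 0.0074, 0.185] (np.float64(254.05860458924664), np.float64(188.8806509663044)) (np.float64(255.23319711983393), np.float64(181.06485740439723))
[0.582, 0.0074, 0.149] (np.float64(253.98928624928706), np.float64(188.8569579891984)) (np.float64(253.3042892472601), np.float64(188.70104700712008))
[0.582, 0.0074, 0.185] (np.float64(254.11657423848558), np.float64(186.45154270594915)) (np.float64(253.40031814547524), np.float64(180.96112377207407))
```

Request:
servo_tool(
  increments=[
    [[0, 0, 0], [0, 0, -0.283]],
    [[0, 0, 0], [0, 0, -0.283]],
    [[0, 0, 0], [0, 0, -0.283]],
    [[0, 0, 0], [0, 0, -0.283]],
    [[0, 0, 0], [0, 0, -0.283]],
    [[0, 0, 0], [0, 0, -0.283]],
    [[0, 0, 0], [0, 0, -0.283]],
    [[0, 0, 0], [0, 0, -0.283]],
    [[0, 0, 0], [0, 0, -0.283]],
    [[0, 0, 0], [0, 0, -0.283]],
    [[0, 0, 0], [0, 0, 0]],
    [[0, 0, 0], [0, 0, 0]],
  ],
)

```text
clock: 12.35
tcp_pos: [0.4602, -0.0835, 0.2548]
eef_rot: [-0.0, 0.717, 0.697, -0.0]
force: [-0.0, 0.1, 0.7]
opening: 0.0855
```

```bash
python3 -c "
from h import *
need([.583,.0074,.172])"
```

```text
t 12.35 tcp [ 0.4602 -0.0835  0.2548] toolx ang 1.5436 tilt [-0.0007  0.0002] F [-0.05  0.08  0.72] Fax -0.04 s 0.4451 open 0.0855
tool-frame shift shares [0.2354 0.3008 0.2067]
```

Request:
servo_tool(
  increments=[
    [[0.039, 0.05, 0], [0, 0, 0]],
    [[0.039, 0.05, 0], [0, 0, 0]],
    [[0.039, 0.05, 0], [0, 0, 0]],
    [[0.039, 0.05, 0], [0, 0, 0]],
    [[0.039, 0.05, 0], [0, 0, 0]],
    [[0.04, 0.051, 0], [0, 0, 0]],
    [[0, 0, 0], [0, 0, 0]],
    [[0, 0, 0], [0, 0, 0]],
  ],
)

```text
clock: 13.15
tcp_pos: [0.5828, 0.0079, 0.2545]
eef_rot: [-0.0, 0.716, 0.698, -0.001]
force: [-1.1, -0.1, -0.4]
opening: 0.0855
```

Request:
servo_tool(
  increments=[
    [[0, 0, 0.04], [0, 0, 0]],
    [[0, 0, 0.04], [0, 0, 0]],
    [[0, 0, 0.04], [0, 0, 0]],
    [[0, 0, 0.04], [0, 0, 0]],
    [[0, 0, 0.04], [0, 0, 0]],
    [[0, 0, 0], [0, 0, 0]],
    [[0, 0, 0], [0, 0, 0]],
  ],
)

```text
clock: 13.85
tcp_pos: [0.5824, 0.0072, 0.1758]
eef_rot: [-0.0, 0.716, 0.698, -0.0]
force: [0.1, 0.3, -0.0]
opening: 0.0853
```

```bash
python3 - <<'E'
from h import *
import cv2
need([.583,.0074,.172])
for n,(x,y) in {"top":(220,140),"side":(200,120)}.items():
    a=cv2.cvtColor(arm.camera(n),cv2.COLOR_RGB2BGR)[y:y+110,x:x+150]; cv2.imwrite(f"pics/{n}3.png",cv2.resize(a,(750,550),interpolation=cv2.INTER_CUBIC))
E
```

```text
t 13.85 tcp [0.5824 0.0072 0.1758] toolx ang 1.5463 tilt [-0.0003  0.    ] F [ 0.12  0.29 -0.03] Fax 0.16 s 0.5782 open 0.0853
tool-frame shift shares [0.0004 0.0015 0.0094]
```

View pics/side3.png

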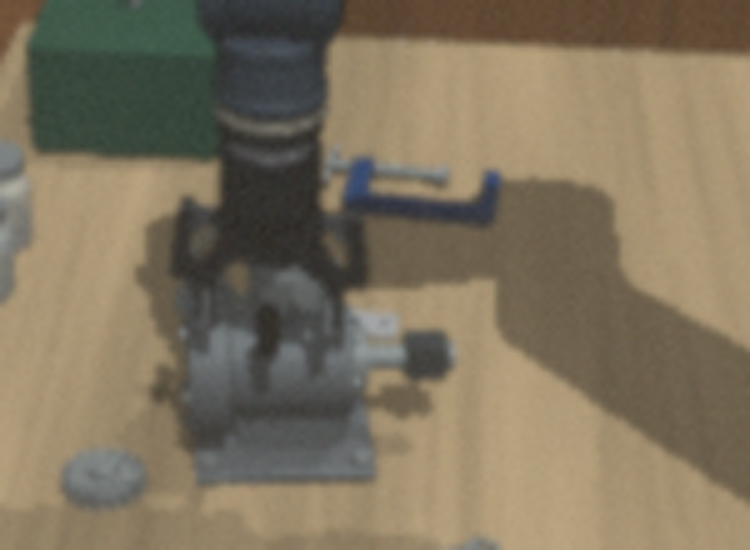

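View pics/top3.png

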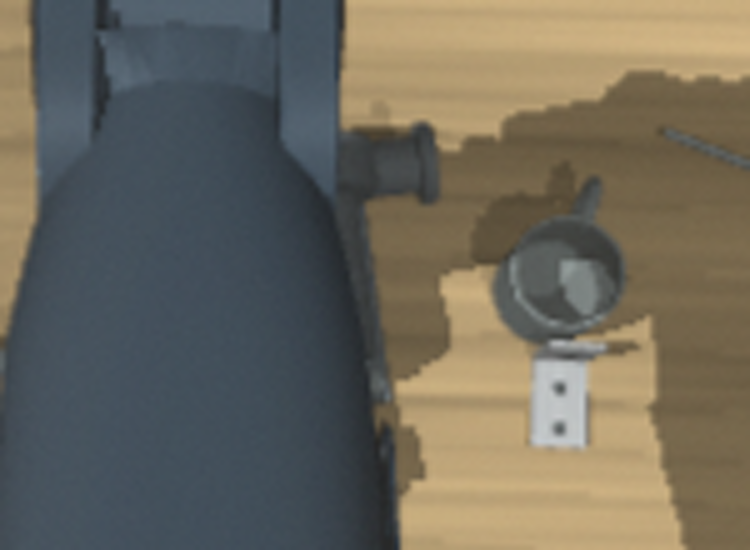

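In the side zoom the grip (column 267) stands midway between the open fingers (about 197 and 325). I'll close them to a loose cage around it.

Request:
servo_tool(
  increments=[
    [[0, 0.001, 0.009], [0, 0, 0]],
    [[0, 0, 0], [0, 0, 0]],
    [[0, 0, 0], [0, 0, 0]],
    [[0, 0, 0], [0, 0, 0]],
    [[0, 0, 0], [0, 0, 0]],
    [[0, 0, 0], [0, 0, 0]],
    [[0, 0, 0], [0, 0, 0]],
    [[0, 0, 0], [0, 0, 0]],
  ],
  hand=0.35,
)

```text
clock: 14.75
tcp_pos: [0.5833, 0.0077, 0.1717]
eef_rot: [-0.0, 0.715, 0.699, -0.0]
force: [-0.4, 0.5, -0.1]
opening: 0.0277
```

```bash
python3 - <<'E'
from h import *
import cv2
st()
for n,(x,y) in {"side":(200,120)}.items():
    a=cv2.cvtColor(arm.camera(n),cv2.COLOR_RGB2BGR)[y:y+110,x:x+150]; cv2.imwrite(f"pics/{n}4.png",cv2.resize(a,(750,550),interpolation=cv2.INTER_CUBIC))
E
```

```text
t 14.75 tcp [0.5833 0.0077 0.1717] toolx ang 1.5478 tilt [-0.0001  0.0001] F [-0.43  0.47 -0.09] Fax -0.37 s 0.5792 open 0.0277
```

View pics/side4.png

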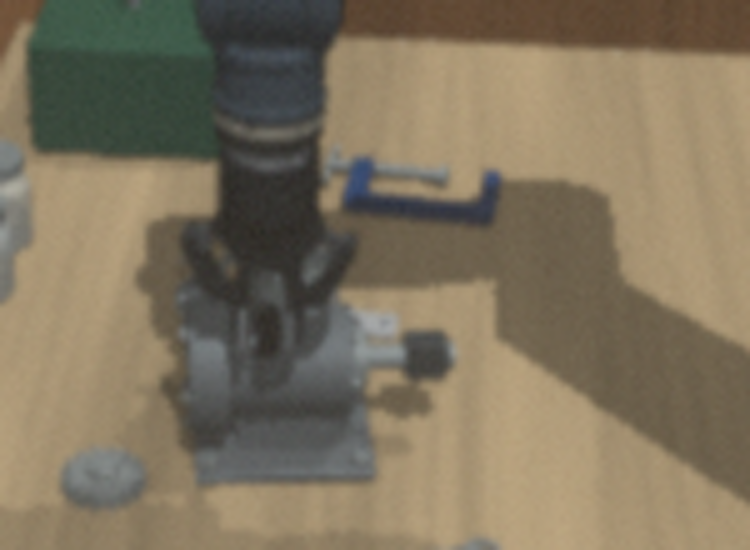

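Request:
servo_tool(
  increments=[
    [[0, 0.006, -0.01], [0, 0, 0]],
    [[0, 0.006, 0], [0, 0, 0.05]],
    [[0, 0.0094, 0], [0, 0, 0.1]],
    [[0, 0.0094, 0], [0, 0, 0.1]],
    [[0, 0.0094, 0], [0, 0, 0.1]],
    [[0, 0.0094, 0], [0, 0, 0.1]],
    [[0, 0.0094, 0], [0, 0, 0.1]],
    [[0, 0.0094, 0], [0, 0, 0.1]],
    [[0, 0, 0], [0, 0, 0]],
  ],
)

```text
clock: 15.7
tcp_pos: [0.6107, 0.0036, 0.1756]
eef_rot: [-0.0, 0.819, 0.573, 0.0]
force: [0.7, 0.3, -0.7]
opening: 0.0277
```

```bash
python3 - <<'E'
from h import *
import cv2
st()
for n,(x,y) in {"side":(200,120)}.items():
    a=cv2.cvtColor(arm.camera(n),cv2.COLOR_RGB2BGR)[y:y+110,x:x+150]; cv2.imwrite(f"pics/{n}5.png",cv2.resize(a,(750,550),interpolation=cv2.INTER_CUBIC))
E
```

```text
t 15.70 tcp [0.6107 0.0036 0.1756] toolx ang 1.2209 tilt [-0.      0.0001] F [ 0.68  0.29 -0.68] Fax 0.72 s 0.6058 open 0.0277
```

View pics/side5.png

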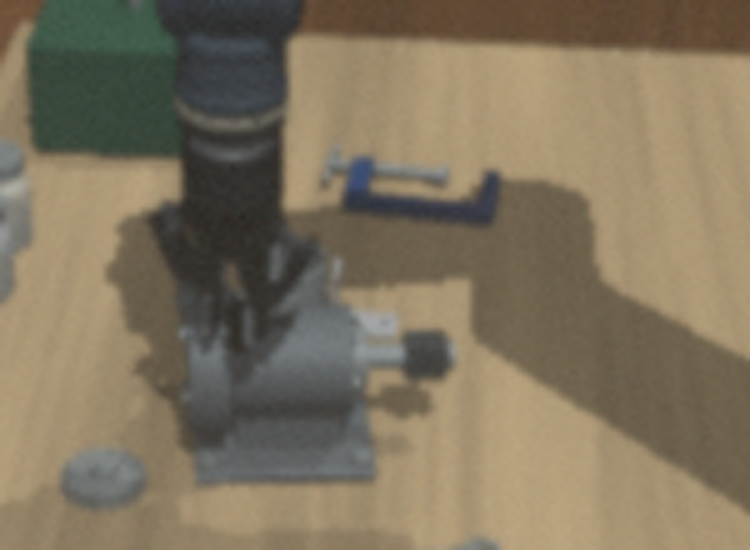

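Request:
servo_tool(
  increments=[
    [[0, 0.0094, 0], [0, 0, 0.1]],
    [[0, 0.0094, 0], [0, 0, 0.1]],
    [[0, 0.0094, 0], [0, 0, 0.1]],
    [[0, 0.0094, 0], [0, 0, 0.1]],
    [[0, 0.0094, 0], [0, 0, 0.1]],
    [[0, 0.0094, 0], [0, 0, 0.1]],
    [[0, 0.0094, 0], [0, 0, 0.1]],
    [[0, 0.0094, 0], [0, 0, 0.1]],
    [[0, 0, 0], [0, 0, 0]],
  ],
)

```text
clock: 16.65
tcp_pos: [0.6363, -0.0113, 0.1756]
eef_rot: [-0.0, 0.917, 0.4, -0.0]
force: [0.3, 0.3, -0.2]
opening: 0.0277
```

```bash
python3 - <<'E'
from h import *
import cv2
st()
for n,(x,y) in {"side":(200,120)}.items():
    a=cv2.cvtColor(arm.camera(n),cv2.COLOR_RGB2BGR)[y:y+110,x:x+150]; cv2.imwrite(f"pics/{n}6.png",cv2.resize(a,(750,550),interpolation=cv2.INTER_CUBIC))
E
```

```text
t 16.65 tcp [ 0.6363 -0.0113  0.1756] toolx ang 0.8227 tilt [-0.0001  0.0001] F [ 0.34  0.32 -0.2 ] Fax 0.38 s 0.6292 open 0.0277
```

View pics/side6.png

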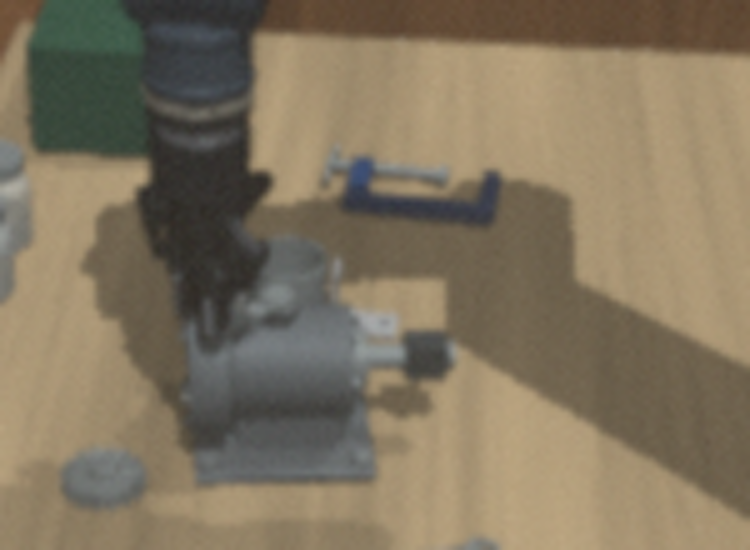

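Request:
servo_tool(
  increments=[
    [[0, 0.0094, 0], [0, 0, 0.1]],
    [[0, 0.0094, 0], [0, 0, 0.1]],
    [[0, 0.0094, 0], [0, 0, 0.1]],
    [[0, 0.0094, 0], [0, 0, 0.1]],
    [[0, 0.0094, 0], [0, 0, 0.1]],
    [[0, 0, 0], [0, 0, 0]],
  ],
)

```text
clock: 17.3
tcp_pos: [0.6486, -0.0253, 0.1757]
eef_rot: [-0.0, 0.959, 0.283, 0.0]
force: [0.2, 0.3, -0.6]
opening: 0.0278
```

Request:
servo_tool(
  increments=[
    [[0, 0.005, 0], [0, 0, 0.05]],
    [[0, 0, 0], [0, 0, 0]],
  ],
)

```text
clock: 17.5
tcp_pos: [0.6496, -0.0269, 0.1757]
eef_rot: [-0.0, 0.963, 0.271, -0.0]
force: [-0.2, -0.0, 0.4]
opening: 0.0276
```

Request:
servo_tool(
  increments=[
    [[0, 0.005, 0], [0, 0, 0.05]],
    [[0, 0, 0], [0, 0, 0]],
  ],
)

```text
clock: 17.7
tcp_pos: [0.6507, -0.0287, 0.1757]
eef_rot: [-0.0, 0.966, 0.258, 0.0]
force: [-0.7, -0.5, 0.0]
opening: 0.0279
```

Request:
servo_tool(
  increments=[
    [[0, 0.005, 0], [0, 0, 0.05]],
    [[0, 0, 0], [0, 0, 0]],
  ],
)

```text
clock: 17.9
tcp_pos: [0.6518, -0.0305, 0.1757]
eef_rot: [-0.0, 0.969, 0.246, 0.0]
force: [-2.1, 1.4, -0.2]
opening: 0.0276
```

```bash
python3 - <<'E'
from h import *
import cv2
st()
for n,(x,y) in {"side":(200,120),"top":(220,140)}.items():
    a=cv2.cvtColor(arm.camera(n),cv2.COLOR_RGB2BGR)[y:y+110,x:x+150]; cv2.imwrite(f"pics/{n}7.png",cv2.resize(a,(750,550),interpolation=cv2.INTER_CUBIC))
E
```

```text
t 17.90 tcp [ 0.6518 -0.0305  0.1757] toolx ang 0.4966 tilt [0.0002 0.    ] F [-2.12  1.39 -0.24] Fax -1.92 s 0.6420 open 0.0276
```

View pics/side7.png

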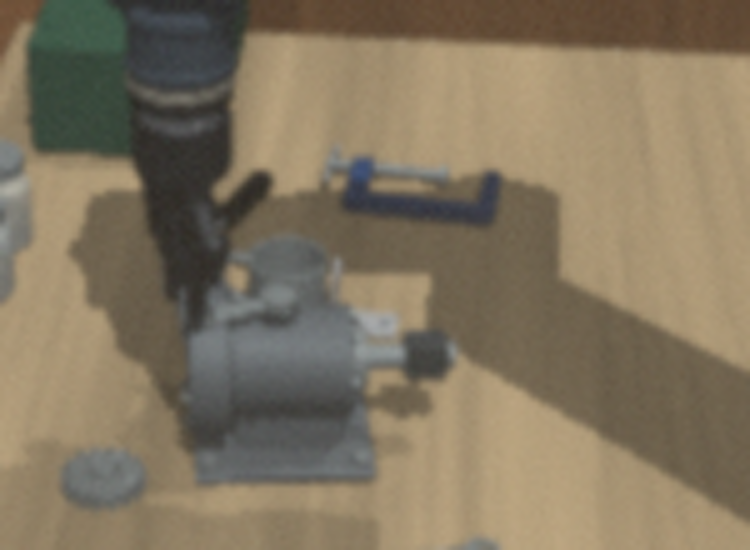

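Request:
servo_tool(
  increments=[
    [[0, 0.005, 0], [0, 0, 0.05]],
    [[0, 0, 0], [0, 0, 0]],
  ],
)

```text
clock: 18.2
tcp_pos: [0.6528, -0.0323, 0.1757]
eef_rot: [-0.0, 0.972, 0.234, 0.0]
force: [-0.4, 0.6, -0.3]
opening: 0.0277
```

Request:
servo_tool(
  increments=[
    [[0, 0.0025, 0], [0, 0, 0]],
    [[0, 0, 0], [0, 0, 0]],
  ],
)

```text
clock: 18.4
tcp_pos: [0.6533, -0.0331, 0.1757]
eef_rot: [-0.0, 0.972, 0.234, 0.0]
force: [0.0, 1.0, 0.8]
opening: 0.0275
```

Request:
servo_tool(
  increments=[
    [[0, 0.005, 0], [0, 0, 0.05]],
    [[0, 0, 0], [0, 0, 0]],
  ],
)

```text
clock: 18.6
tcp_pos: [0.6542, -0.035, 0.1757]
eef_rot: [0.0, 0.975, 0.221, 0.0]
force: [-0.2, 1.1, -0.3]
opening: 0.0277
```

Request:
servo_tool(
  increments=[
    [[0, 0.0025, 0], [0, 0, 0]],
    [[0, 0, 0], [0, 0, 0]],
  ],
)

```text
clock: 18.8
tcp_pos: [0.6545, -0.0355, 0.1757]
eef_rot: [-0.0, 0.975, 0.222, 0.0]
force: [-0.1, 1.7, 0.8]
opening: 0.0276
```

Request:
servo_tool(
  increments=[
    [[0, 0.0025, 0], [0, 0, 0]],
    [[0, 0, 0], [0, 0, 0]],
  ],
)

```text
clock: 19.0
tcp_pos: [0.6546, -0.0357, 0.1757]
eef_rot: [-0.001, 0.975, 0.222, -0.0]
force: [-1.9, 6.1, 1.1]
opening: 0.0279
```

Request:
servo_tool(
  increments=[
    [[0, 0.0025, 0], [0, 0, 0]],
    [[0, 0, 0], [0, 0, 0]],
  ],
)

```text
clock: 19.2
tcp_pos: [0.6547, -0.0358, 0.1756]
eef_rot: [-0.002, 0.975, 0.223, -0.0]
force: [-3.2, 10.4, 1.6]
opening: 0.0274
```

The lever is on its stop: 11 N with hardly any motion. I'll back off inside the cage and lift clear.

Request:
servo_tool(
  increments=[
    [[0, -0.0075, 0], [0, 0, 0]],
    [[0, -0.0075, 0], [0, 0, 0]],
    [[0, 0, 0], [0, 0, 0]],
    [[0, 0, 0], [0, 0, 0]],
  ],
)

```text
clock: 19.6
tcp_pos: [0.6528, -0.0323, 0.1757]
eef_rot: [0.0, 0.975, 0.222, 0.0]
force: [0.0, -0.3, 0.5]
opening: 0.0277
```

Request:
servo_tool(
  increments=[
    [[0, 0, -0.025], [0, 0, 0]],
    [[0, 0, -0.05], [0, 0, 0]],
    [[0, 0, -0.05], [0, 0, 0]],
    [[0, 0, -0.05], [0, 0, 0]],
    [[0, 0, -0.05], [0, 0, 0]],
    [[0, 0, -0.05], [0, 0, 0]],
    [[0, 0, 0], [0, 0, 0]],
  ],
)

```text
clock: 20.3
tcp_pos: [0.6538, -0.0324, 0.2894]
eef_rot: [0.001, 0.975, 0.222, 0.003]
force: [0.2, 0.6, -0.8]
opening: 0.0276
```

Request:
servo_tool(
  increments=[
    [[-0.1, 0, 0], [0, 0, 0]],
    [[-0.1, 0, 0], [0, 0, 0]],
    [[-0.1, 0, 0], [0, 0, 0]],
    [[-0.1, 0, 0], [0, 0, 0]],
    [[-0.1, 0.1, 0], [0, 0, 0]],
    [[-0.05, 0.1, 0], [0, 0, 0]],
    [[0, 0.1, 0], [0, 0, 0]],
    [[0, 0.1, 0], [0, 0, 0]],
    [[0, 0.1, 0], [0, 0, 0]],
    [[0, 0.1, 0], [0, 0, 0]],
    [[0, 0, 0], [0, 0, 0]],
    [[0, 0, 0], [0, 0, 0]],
  ],
)

```text
clock: 21.5
tcp_pos: [0.5603, -0.3382, 0.2844]
eef_rot: [-0.001, 0.975, 0.221, -0.001]
force: [0.3, 0.3, -0.0]
opening: 0.0276
```

```bash
python3 - <<'E'
from h import *
import cv2
st()
for n,(x,y) in {"side":(200,140),"top":(220,140)}.items():
    a=cv2.cvtColor(arm.camera(n),cv2.COLOR_RGB2BGR); cv2.imwrite(f"pics/{n}8.png",a);a=a[y:y+110,x:x+150]; cv2.imwrite(f"pics/{n}8z.png",cv2.resize(a,(750,550),interpolation=cv2.INTER_CUBIC))
E
```

```text
t 21.50 tcp [ 0.5603 -0.3382  0.2844] toolx ang 0.4464 tilt [-0.0016  0.0012] F [ 0.32  0.28 -0.04] Fax 0.35 s 0.5105 open 0.0276
```

View pics/side8z.png

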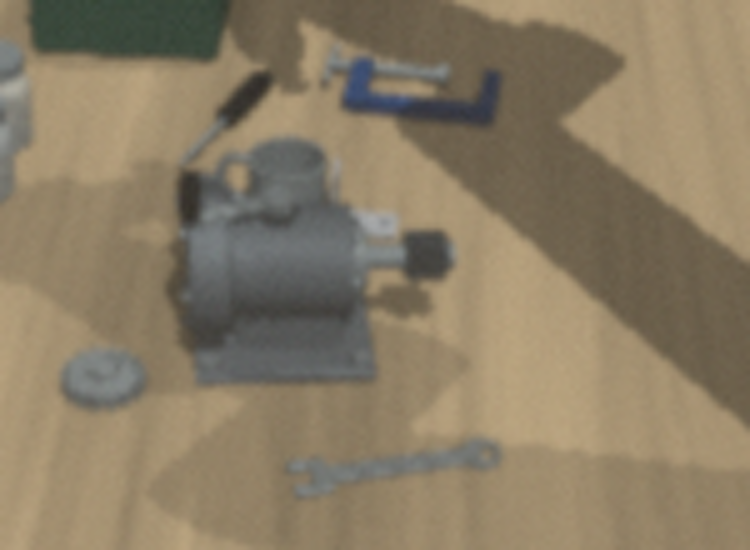

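View pics/top8z.png

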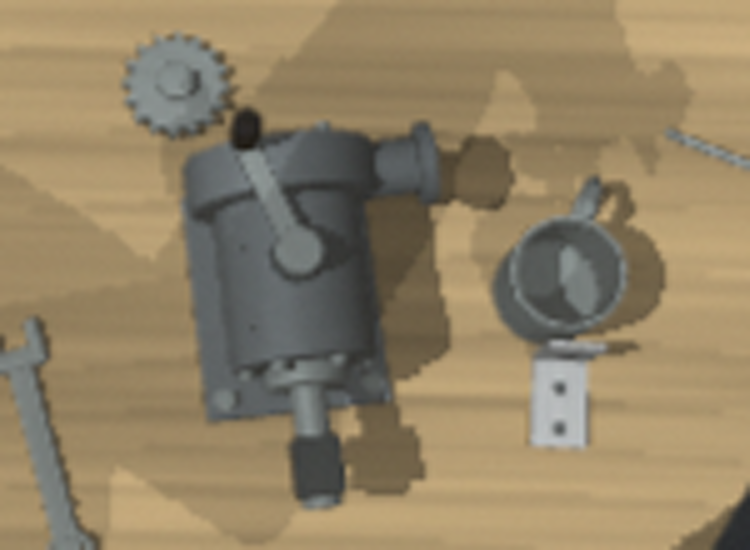

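```bash
python3 - <<'E'
from h import *
z=lambda u,v:(220+(u+.5)/5-.5,140+(v+.5)/5-.5)
g=onz("top",*z(245,130),.167);h=onz("top",*z(299,250),.155);d=g-h
print(g,h,np.hypot(*d[:2]),"lever angle",np.pi/2+PY-np.arctan2(d[1],d[0]))
st();arm.job_done()
E
```

```text
[ 0.64835969 -0.03330088  0.167     ] [ 0.58052093 -0.06634136  0.155     ] 0.07545708387965647 lever angle 1.250566876469998
t 21.60 tcp [ 0.5601 -0.3369  0.2856] toolx ang 0.4480 tilt [-0.0006  0.0006] F [-0.61  0.23  0.51] Fax -0.57 s 0.5105 open 0.0278
the job is handed in; nothing more can be done
```

The job is done and handed in at 21.6 s: both stops felt, the shaft left half-way and released, then the lever swung fully over.

- **End float:** I gripped the square end and pushed in to about 7.7 N total, roughly 5.5 N on the stop after the seal's drag. Pulling out to about 7.8 N total put roughly the same load on the outer stop. The stops lie about 22.7 mm apart.
- **Shaft position:** I left it within about 0.1 mm of the midpoint by the arm's own reading. On release the tool sprang about 0.4 mm along the axis, so the shaft may have shifted by a few tenths at most. The final side picture puts the block about 7–8 mm out from its start, which fits the expected 7.2 mm.
- **Lever:** I pushed it in a loose finger cage until it stopped moving at about 11 N. The final top picture gives an angle of 1.25 rad with a grip radius of 75.5 mm, both as expected.
- **Bystanders:** In the close-up final views the gear, mug, bracket, wrench, C-clamp and screwdriver are where they were. I did not re-check the tray, but the arm never went near it. The robot is clear and touching nothing.
- **Oddities:** The measured force had a small offset of about 1 N while the shaft was gripped. While the lever was swinging, the force read near zero between steps instead of the 2 N expected. Neither affected the result.

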